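# Clear the caddy, fetch the heat sink, restock the caddy

### The job

The heat sink for the repair is boxed in at the back of the parts caddy. Stand the capacitor, the solder reel and the battery upright on the green side mat, then, with all three there, set the heat sink base down in the middle of the yellow square on the black work pad; only after that put the three back upright, each centred on the caddy disc of its own colour (capacitor on blue, solder reel on white, battery on orange). Do not knock any of them over.

Things in the scene. Friction and masses are not known exactly. Their poses are not given: they have to be found in the camera images.
- capacitor: blue upright cylinder with two white screw terminals on top, 50 mm diameter, 61 mm high; origin at the centre of its underside, z up. Starts standing on the blue disc.
- solder_reel: white solder reel standing on end, flanges 39 mm diameter, 46 mm high; origin at the centre of its underside, z up. Starts standing on the white disc.
- battery: gold and black nine-volt block battery standing upright, 18 mm (own x) by 27 mm (own y) by 46 mm high; origin at the centre of its underside, z up. Starts on the orange disc, square to the caddy within 0.15 rad.
- heat_sink: light grey finned aluminium heat sink, 30 mm (own x) by 40 mm (own y) by 24 mm high (solid to the touch); origin at the centre of its underside, z up. It starts on the caddy base, square to it within 0.05 rad. While the three things stand round it no fingers fit beside it; once they are cleared, grip it along its own y (40 mm).
- caddy: dark fixed base plate, top 6 mm above the worktop; the heat sink starts at its own (x, y) = (25, 0) mm. Fixed aluminium back stop (44 mm along y, top at z 40 mm) 8 mm behind the heat sink's +x face. Disc centres at its (-25, 0), (25, 53) and (25, -53) mm; which colour is where varies. Things on the discs have finger room only across the line from them to the heat sink.
- blue_disc: flat blue disc on the caddy, 60 mm diameter, 2 mm thick, fixed; home of the capacitor. Origin at the centre of its underside; its top is 8 mm above the worktop.
- white_disc: flat white disc on the caddy, same size, fixed; home of the solder reel. Origin at the centre of its underside; its top is 8 mm above the worktop.
- orange_disc: flat orange disc on the caddy, same size, fixed; home of the battery. Origin at the centre of its underside; its top is 8 mm above the worktop.
- side_mat: green mat with a thin white border line, 160 mm (own x) by 150 mm (own y), 6 mm thick, fixed to the worktop; origin at the centre of its underside. Room for the three, all gripped along its own x: for instance at its (45, 0), (-35, 45) and (-35, -45) mm.
- work_pad: black square pad, 100 x 100 mm, 6 mm thick, fixed, with a yellow outlined square (64 mm) in its middle; origin at the centre of its underside. All the work is right of the tall open power amplifier (0.46 m high, its near right corner about 0.58 m ahead and 0.15 m left of the robot base): swing the arm past it drawn in.
Mind the look-alikes: they are no part of the job. Several things have the shape of the solder_reel; the one meant has the colours described above.

How it is judged:
By the outcome, as a careful person would: the job done as asked, in the order asked, and still so for the second after the job is handed in, with the robot touching nothing.
It also fails if it takes over 136 s, if anything falls off the work surface, if the arm or the gripper's body presses on something with over 40 N, if the wrist force passes 120 N, or if a joint passes its speed limit or range.

### The arm

A 6-joint arm with a two-finger parallel gripper is mounted at the origin on a cart in front of the work surface, level with it; the furniture and walls round the work are solid. World frame = base frame: x ahead of the robot, y to its left, z up, the work surface at z = 0. Lengths are in m, angles in rad, forces in N, time in s.
With the tool pointing down it reaches from about 0.35 to 0.775 m from the base axis. Payload 5.5 kg.
Tool frame: the origin (TCP) lies where the fingers leave the gripper's body, on its centre line; the fingertips stand env.tip_reach ahead of it and the grasp point (between the pads) lies 54 mm ahead of it (env.tip_reach is the distance from the TCP to the fingertips, in m); z points along the fingers, y is the line along which they close (so a half turn about z gives the same grasp; the last joint's range is limited). The gripper opens to 85 mm and grips with 20 to 120 N. Pads are 22 mm wide; open, the fingers measure 114 mm over their backs; the gripper's body (76 mm by 85 mm) begins 54 mm behind the grasp point. The pads swing forward as they close: fully open they stand 13 mm farther back than shut.
Start: joints at [-1.4, 0.313, 0.046, 1.304, 0, 1.431], TCP at [0.176, -0.547, 0.304] pointing down, gripper open.
Joint ranges: [-2.76, 2.76], [-0.86, 1.69], [-1.03, 1.26], [-2.2, 2.34], [-1.47, 1.5], [-3.14, 3.14]. Speed limits (rad/s): [2.57, 2.57, 3.14, 3.14, 3.14, 3.14].

### API

Orientations are given as a unit quaternion [w, x, y, z].
In Python, from workcell import status, optics, hand_in, env gives the robot as it stands.
- The arm moves only by the shell command python3 -m handwheel 'ROWS' [FORCE]. ROWS is a JSON object whose one key "deltas" holds a list of rows, each a list of 5 numbers: the opening, from -1 (shut) to 1 (fully open), then the shift along the tool's x, y, z in units of 40 mm (1.0 is 40 mm), then the turn about the tool's z in units of 10 degrees (1.0 is 10 degrees). In form: {"deltas": [[jaw, x, y, z, roll], ...]}. A call has 1 to 20 rows; each row shifts and turns the commanded pose from where the row before left it, along the tool's axes as they then stand; what a row does not reach is not made up. A row lasts 1/8 s, in which the tool goes at most 62.5 mm and 10.7 degrees, less where a joint would pass 70% of its speed; a pose out of reach is approached as far as the arm can. A call is refused whole if a number of a shift passes 1 or a number of a turn 1, either way. A call with a gripper value outside its range is refused whole. The fingers move at their own pace and stop on an object; FORCE is the grip in N (left out, the last holds). Time passes only in rows, so rows that do not move let the fingers close. It gives the time, the measured TCP pose, the force, the opening and the grip force at its end, in the units of the state.
- status.get_state(): the state, without advancing time (a new reading comes with each control period).
- optics.read_camera(name): name is "side" or "top"; returns a dict with "frame" (400x640x3 uint8, red, green, blue), "depth" (400x640 float32, m along the optical axis (not along the pixel's ray), 0 where there is no reading), "vfov" (degrees; the focal length in pixels is half the picture's height over the tangent of half this angle, whatever the lens; pixels are square), "cx", "cy" (the principal point, pixels), "origin" and "attitude" of the camera in the world. Camera axes: x right, y down, z forward; pixel columns grow to the right and rows downward; lengths in m; the calibration is good to about 2 mm. A picture is of the moment at which its call begins.
- hand_in(): hands the job in; it is judged then, once.
The state is a dict: "clock": time; "joint_pos": joint angles; "qvel": joint speeds; "tau": joint torques, N m; "tcp_pos": TCP position; "orientation": TCP orientation; "wrist_force": force on the tool from outside, world axes, zero at the start; "ft_torque": the same for the moment, N m; "finger_gap": finger opening in m; "grip_force": force on a finger pad.
Only numpy, scipy, OpenCV 4.12 (cv2) and the standard library are available. Lean on these libraries where they do the work, as an engineer would, in place of code of your own. Each camera call takes 0.05 s, during which the arm holds its last target. There are 200 camera calls.

## Working session

There is one attempt and no reset: what is moved stays moved. The work goes in short steps, Python scripts to look and compute and a shell command to move; the robot and the scene stay as the last step left them, time stands still between calls to the robot, and variables do not carry over. Pictures are saved under pics/ and viewed, at most 14 in all, crops included, and the job is handed in when it is done.

```bash
ls; mkdir -p pics
python3 - <<'E'
from workcell import status, optics, env
import cv2,numpy as np
print(status.get_state(), env.tip_reach)
for n in ("side","top"):
    c=optics.read_camera(n); np.savez(f"{n}0.npz",**c)
    print(n,c["vfov"],c["cx"],c["cy"],c["origin"],c["attitude"],(c["depth"]>0).mean())
    cv2.imwrite(f"pics/{n}0.png",c["frame"][:,:,::-1])
E
```

```text
pics
{'clock': 0.0, 'joint_pos': array([-1.39958682e+00,  3.14018197e-01,  4.49998407e-02,  1.30364526e+00,
        7.85254171e-06,  1.43121277e+00]), 'qvel': array([-0.00178137,  0.00056122,  0.0009346 , -0.00036991, -0.00074155,
        0.00056911]), 'tau': array([ 6.60742589e-04, -4.80626392e+01,  2.98532653e+01,  1.93888927e-02,
       -2.83114366e-05, -1.19567468e-05]), 'tcp_pos': array([ 0.17577806, -0.54706784,  0.30300719]), 'orientation': array([-9.33589849e-04,  9.87949806e-01,  1.54771794e-01, -1.08373026e-05]), 'wrist_force': array([-0.40225111,  1.04742224,  0.33352016]), 'ft_torque': array([-0.04312084, -0.03150611,  0.02231996]), 'grip_force': 0.0, 'finger_gap': 0.08555456967198125} 0.0726
side 52.860700157673485 315.9255283598255 203.21246711766696 [ 0.48291654 -1.05200048  0.50967524] [-0.49019818  0.87118902 -0.02036628  0.01790684] 0.98637109375
top 54.07112816662216 311.27760672276213 200.9004050023502 [ 0.44697989 -0.2832883   0.96288468] [-0.02363947  0.71534448 -0.69829743  0.01020524] 0.9957421875
```

View pics/side0.png

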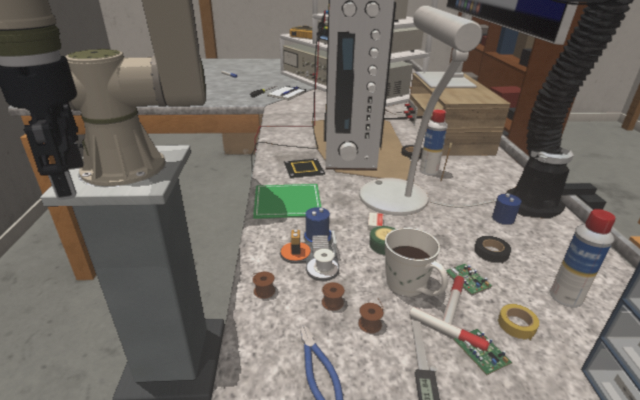

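View pics/top0.png

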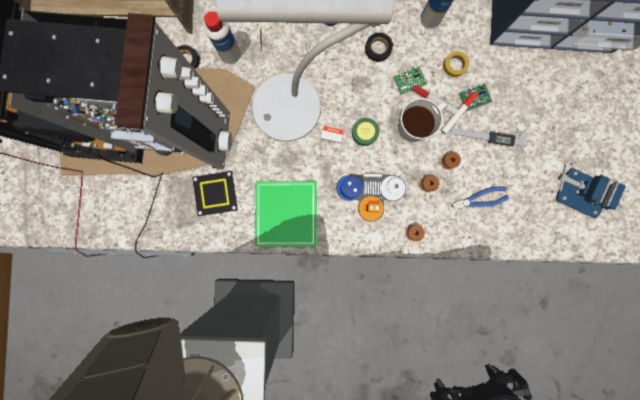

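The side view shows the caddy around (310,250), with the capacitor at (317,225), the battery at (295,245) and the reel at (323,262). The mat is at (288,200) and the pad at (305,168). In the top view, the caddy is at (372,192) with blue left, white right and orange nearest the robot. The mat is at (286,213) and the pad at (214,193).

```bash
cat > h.py <<'E'
import numpy as np, cv2
from scipy.spatial.transform import Rotation as R
def q(a): a=np.asarray(a); return R.from_quat([a[1],a[2],a[3],a[0]])
def f(c): return 200/np.tan(np.radians(float(c["vfov"]))/2)
def plane(c,uv,z):
    uv=np.atleast_2d(np.asarray(uv,float)); d=np.c_[(uv[:,0]-c["cx"])/f(c),(uv[:,1]-c["cy"])/f(c),np.ones(len(uv))]
    d=q(c["attitude"]).apply(d); o=np.asarray(c["origin"]); z=np.broadcast_to(z,len(uv))
    return o+d*((z-o[2])/d[:,2])[:,None]
def proj(c,P):
    p=q(c["attitude"]).inv().apply(np.atleast_2d(P)-c["origin"]); return np.c_[p[:,0]/p[:,2]*f(c)+c["cx"],p[:,1]/p[:,2]*f(c)+c["cy"]]
def cloud(c):
    v,u=np.mgrid[:400,:640]; d=c["depth"]
    p=np.stack([(u-c["cx"])/f(c)*d,(v-c["cy"])/f(c)*d,d],-1).reshape(-1,3)
    return (q(c["attitude"]).apply(p)+c["origin"]).reshape(400,640,3)
def snap(n):
    from workcell import optics; return optics.read_camera(n)
def crop(c,x,y,w,h,s): return cv2.resize(c["frame"][y:y+h,x:x+w,::-1],None,fx=s,fy=s,interpolation=cv2.INTER_CUBIC)
E
python3 - <<'E'
from h import *
t=dict(np.load("top0.npz"));s=dict(np.load("side0.npz"))
a=crop(t,330,165,80,60,7)[:, :400*2]; b=crop(s,270,195,80,90,5)
cv2.imwrite("pics/ct.png",a); cv2.imwrite("pics/cs.png",b)
for n,c in(("t",t),("s",s)):
    C=cloud(c); hsv=cv2.cvtColor(c["frame"],cv2.COLOR_RGB2HSV)
    g=cv2.inRange(hsv,(50,120,60),(75,255,255)); k,_=cv2.findContours(g,0,2); k=max(k,key=cv2.contourArea)
    print(n,"green",[np.round(np.r_[plane(c,p,.006)[0]],4).tolist() for p in cv2.boxPoints(cv2.minAreaRect(k))], np.median(C[g>0][:,2]))
    y=cv2.inRange(hsv,(24,120,120),(34,255,255)); 
    m=np.zeros_like(y); p=proj(c,[.5,.0,.006])[0]
    k,_=cv2.findContours(y,0,2)
    for kk in k:
        if cv2.contourArea(kk)>60:
            mm,sz,an=cv2.minAreaRect(kk); W=plane(c,cv2.boxPoints((mm,sz,an)),.006)
            print(n,"yellow",np.round(mm),plane(c,mm,.006)[0].round(4),W[:,:2].round(4).tolist(),np.median(C[y>0][:,2]))
C=cloud(t)
print("heights"); print((C[176:222:2,336:410:3,2]*1000).round().astype(int))
E
```

```text
t green [[0.5383, -0.1275, 0.006], [0.5416, -0.2725, 0.006], [0.3855, -0.2762, 0.006], [0.3818, -0.1324, 0.006]] 0.0055910273024117885
t yellow [214. 193.] [ 0.5066 -0.0249  0.006 ] [[0.534, 0.0138], [0.5449, -0.0517], [0.4792, -0.0634], [0.4683, 0.0018]] 0.006458938790231072
s green [[0.4159, -0.1398, 0.006], [0.5333, -0.1346, 0.006], [0.5294, -0.2563, 0.006], [0.4236, -0.2599, 0.006]] 0.006767544383118662
heights
[[  0  -3   0   9   5  62  65   5   5  31  40  43  42  38  39  40   8   3
    9   7   7  -1  -2   2  -1]
 [  1   0   7  63  62  64  62  60   6   1   3   6   5   8   5   6   7   8
   10  40  36  37  -3   1   1]
 [  2   6   9  62  62  65  60  62  64   5   4   6   5   7   6   6   7   9
   35  39  37  37  41  -1  -1]
 [ -2   8  60  62  69  68  63  61  61   4  10  18  28  27   9   6   5  11
   39  39  37  39  38  -2  -1]
 [ -2   7  62  63  63  62  62  62 963   7   8  15  26  32  11   9   6  10
   38  36  20  37  36   5  -2]
 [ -1   8  62  59  63  60  63  62  60   6   9  16  26  28   8   8   8  10
   38  38   8  35  39   9   1]
 [ -1   9  62  60  62  62  69  66  63   5  12  18  
[... 1034 characters left out ...]
11   7   7  50  53  51  54   7   3  -1
   -1  -4  -2  -4  -1  -3   3]
 [ -2  -2   0  -1  -2  -1   1  -2   6   6   8  49  53  50 963   4  -1   1
    0  -3   0  -2  -4   0  -1]
 [  2   0  -3  -1  -2  -1   0  -1   6   6   7   7  11   9   8   5  -1  -3
   -2  -3   2  -1   0  -1   2]
 [  0   5  -3  -3   1  -2   3  -3   4   7  10   9   8   9   8   8  -1   0
    1  -2   1  -1   2  -2  -3]
 [  2  -4  -2  -1  -1   0   0  -2  -3  10  11   7   9   9   6   1  -3  -2
   -1  -3   0  -1   0   3  -2]
 [  1  -1   0   0  -2   0  -3   1   1   5   7   7   7   7   4   2  -4   1
    4  -2   1   2  -1   1   1]
 [ -2   1   1  -2  -1  -1   1   0   1   1  -2   8   9   5   1   1  -1  -1
   -2   0  -4   0  -3   0  -1]]
```

View pics/ct.png

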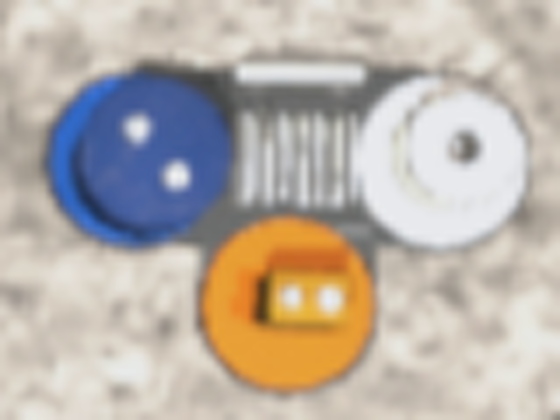

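View pics/cs.png

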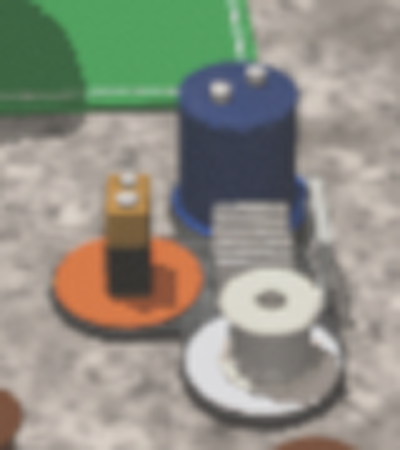

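The crops show the capacitor top at top-view crop (155,152) and side-view crop (240,97). The reel's top flange is at (465,147) and (271,299), and the battery top is at (310,298) and (128,198). By depth, the reel top reads about 38 mm instead of 54, so I'll triangulate it.

```bash
cat >> h.py <<'E'
def ray(c,uv):
    a=plane(c,uv,0)[0]; o=np.asarray(c["origin"]); d=a-o; return o,d/np.linalg.norm(d)
def tri(c1,u1,c2,u2):
    o1,d1=ray(c1,u1);o2,d2=ray(c2,u2)
    k=np.linalg.lstsq(np.c_[d1,-d2],o2-o1,rcond=None)[0]; a=o1+d1*k[0];b=o2+d2*k[1]
    return (a+b)/2,np.linalg.norm(a-b)
E
python3 - <<'E'
from h import *
t=dict(np.load("top0.npz"));s=dict(np.load("side0.npz"))
T=lambda x,y:((x+.5)/7-.5+330,(y+.5)/7-.5+165); S=lambda x,y:((x+.5)/5-.5+270,(y+.5)/5-.5+195)
for n,a,b in [("cap top",(155,152),(240,97)),("reel hole",(463,147),(271,299)),("orange disc",(290,304),(129,283)),("bat term1",(291,297),(127,177)),("bat term2",(330,298),(127,198)),("white disc",(443,162),(265,366)),("cap term R",(178,176),(220,91)),("cap term L",(138,128),(256,73)),("stop mid",(300,73),(318,200))]:
    p,e=tri(t,T(*a),s,S(*b)); print(n,(p*1000).round(1),round(e*1000,1))
C=cloud(t)
for n,(x0,y0,x1,y1),lo,hi in [("cap",(332,170,366,204),57,66),("reel",(385,172,410,204),32,45),("bat",(362,200,385,215),45,57),("hs",(362,178,386,197),22,34)]:
    P=C[y0:y1,x0:x1].reshape(-1,3); P=P[(P[:,2]>lo/1e3)&(P[:,2]<hi/1e3)]
    r=cv2.minAreaRect((P[:,:2]*1000).astype(np.float32)); print(n,len(P),(P.mean(0)*1000).round(1),np.round(r,1) if 0 else r)
# disc fits
hsv=cv2.cvtColor(t["frame"],cv2.COLOR_RGB2HSV)
o=cv2.inRange(hsv,(8,150,120),(22,255,255)); o[:185]=0;o[225:]=0;o[:,:350]=0;o[:,395:]=0
k=max(cv2.findContours(o,0,2)[0],key=cv2.contourArea); e=cv2.fitEllipse(cv2.convexHull(k)); print("orange",e,plane(t,e[0],.008))
E
```

```text
cap top [ 527.1 -357.9   61.6] 2.4
reel hole [ 533.  -463.1   39.8] 2.4
orange disc [ 480.  -410.2    7.5] 2.7
bat term1 [ 480.4 -404.1   55.2] 2.0
bat term2 [ 480.3 -417.1   54.4] 1.8
white disc [ 531.  -462.6    7.1] 3.2
cap term R [ 518.6 -364.9   69.2] 2.1
cap term L [ 534.  -351.6   69.2] 2.2
stop mid [ 555.8 -407.4   44.4] 1.6
cap 342 [ 526.1 -358.    62.4] ((525.530029296875, -357.49688720703125), (48.282928466796875, 48.239986419677734), 0.4052037000656128)
reel 192 [ 532.8 -463.8   37.5] ((532.321044921875, -463.99334716796875), (38.2010383605957, 36.0238151550293), 89.68065643310547)
bat 82 [ 480.3 -410.5   51.4] ((480.900146484375, -410.4064636230469), (16.376834869384766, 25.06429672241211), 1.489361047744751)
hs 85 [ 529.2 -409.8   27.9] ((528.6215209960938, -410.09844970703125), (28.491344451904297, 36.380271911621094), 0.6348426938056946)
orange ((370.62384033203125, 207.9621124267578), (23.862926483154297, 24.000463485717773), 93.36482238769531) [[ 0.47874262 -0.40924098  0.008     ]]
```

```bash
cat > go.py <<'E'
# usage: go.py x y z yaw : shifts in 40 mm units in present tool axes, and in the tool axes after the roll
import sys
from h import *
from workcell import status
s=status.get_state(); x,y,z,w=map(float,sys.argv[1:])
r=q(s["orientation"]); X=r.as_matrix()[:,0]; yaw=np.degrees(np.arctan2(X[1],X[0]))
d=np.array([x,y,z])-s["tcp_pos"]; roll=-((w-yaw+180)%360-180)
r2=r*R.from_euler("z",roll,degrees=True)
print("t",round(s["clock"],2),"tcp",s["tcp_pos"].round(4),"yaw",yaw.round(2),"gap",round(s["finger_gap"],4),"grip",round(s["grip_force"],1),"F",s["wrist_force"].round(1),"q6",s["joint_pos"][5].round(2))
print("now axes",(r.inv().apply(d)/.04).round(3),"after roll",(r2.inv().apply(d)/.04).round(3),"roll",round(roll/10,3),"tilt",(r.as_matrix()[:2,2]).round(4))
E
python3 go.py .526 -.358 .2 90
python3 -m handwheel '{"deltas":[[1,0.815,-0.15,0.215,0],[1,0.815,-0.15,0.215,0],[1,0.815,-0.15,0.215,0],[1,0.815,-0.15,0.215,0],[1,0.815,-0.15,0.215,0],[1,0.815,-0.15,0.215,0],[1,0.815,-0.15,0.215,0],[1,0.815,-0.15,0.215,0],[1,0.815,-0.15,0.215,0],[1,0.815,-0.15,0.215,0],[1,0.815,-0.15,0.215,0],[1,0.815,-0.15,0.215,0],[1,0,0,0,-0.9],[1,0,0,0,-0.9],[1,0,0,0,-0.9],[1,0,0,0,-0.9],[1,0,0,0,-0.9],[1,0,0,0,-0.9],[1,0,0,0,-0.9],[1,0,0,0,-0.9]]}' 40
python3 go.py .526 -.358 .09 90.5
```

```text
t 0.1 tcp [ 0.1758 -0.5471  0.3031] yaw 17.8 gap 0.0852 grip 0.0 F [0.3 0.  1.4] q6 1.43
now axes [ 9.782 -1.82   2.582] after roll [4.724 8.757 2.582] roll -7.22 tilt [-0.0003  0.0016]
clock: 2.6
tcp_pos: [0.526, -0.3591, 0.2001]
orientation: [-0.001, 0.706, 0.708, -0.0]
wrist_force: [0.7, 0.5, -0.9]
finger_gap: 0.0855
grip_force: 0.0
t 2.6 tcp [ 0.526  -0.3591  0.2001] yaw 90.1 gap 0.0855 grip 0.0 F [ 0.7  0.5 -0.9] q6 0.84
now axes [2.500e-02 2.000e-03 2.752e+00] after roll [2.500e-02 2.000e-03 2.752e+00] roll -0.04 tilt [-0.0009  0.0008]
```

```bash
python3 -m handwheel '{"deltas":[[1,0.025,0,0.4,0],[1,0,0,0.5,0],[1,0,0,0.5,0],[1,0,0,0.5,0],[1,0,0,0.4,0],[1,0,0,0.3,0],[1,0,0,0.15,0],[1,0,0,0,0],[-1,0,0,0,0],[-1,0,0,0,0],[-1,0,0,0,0],[-1,0,0,0,0],[-1,0,0,0,0],[-1,0,0,0,0]]}' 30
python3 go.py .526 -.358 .2 90.5
```

```text
clock: 4.35
tcp_pos: [0.5266, -0.3587, 0.0916]
orientation: [0.001, 0.708, 0.706, -0.0]
wrist_force: [-1.2, 0.5, 5.5]
finger_gap: 0.049
grip_force: 32.0
t 4.35 tcp [ 0.5266 -0.3587  0.0916] yaw 89.8 gap 0.049 grip 32.0 F [-1.2  0.5  5.5] q6 0.85
now axes [ 0.014 -0.012 -2.71 ] after roll [ 0.014 -0.012 -2.71 ] roll -0.07 tilt [ 0.001  -0.0012]
```

```bash
python3 -m handwheel '{"deltas":[[-1,0,0,-0.25,0],[-1,0,0,-0.5,0],[-1,0,0,-0.5,0],[-1,0,0,-0.5,0],[-1,0.3,-0.05,0,0],[-1,0.5,-0.05,0,0],[-1,0.6,-0.08,0,0],[-1,0.6,-0.08,0,0],[-1,0.6,-0.08,0,0],[-1,0.6,-0.08,0,0],[-1,0.5,-0.05,0,0],[-1,0.22,-0.02,0,0],[-1,0,0,0.4,0],[-1,0,0,0.5,0],[-1,0,0,0.4,0],[-1,0,0,0.25,0],[-1,0,0,0.15,0],[-1,0,0,0,0]]}' 
python3 go.py .507 -.202 .0894 90
```

```text
clock: 6.6
tcp_pos: [0.5071, -0.2016, 0.0923]
orientation: [-0.0, 0.708, 0.706, -0.0]
wrist_force: [-0.6, -0.3, -2.4]
finger_gap: 0.0492
grip_force: 31.7
t 6.6 tcp [ 0.5071 -0.2016  0.0923] yaw 89.79 gap 0.0492 grip 31.7 F [-0.6 -0.3 -2.4] q6 1.05
now axes [-0.011 -0.003  0.073] after roll [-0.011 -0.003  0.073] roll -0.021 tilt [-0.0005  0.0002]
```

```bash
python3 -m handwheel '{"deltas":[[-1,0,0,0.05,0],[-1,0,0,0.02,0],[-1,0,0,0,0]]}' 
python3 go.py .507 -.202 .0896 90
```

```text
clock: 6.98
tcp_pos: [0.5073, -0.2015, 0.0902]
orientation: [0.0, 0.708, 0.706, 0.0]
wrist_force: [-0.4, 0.3, -2.9]
finger_gap: 0.0491
grip_force: 31.7
t 6.97 tcp [ 0.5073 -0.2015  0.0902] yaw 89.81 gap 0.0491 grip 31.7 F [-0.4  0.3 -2.9] q6 1.05
now axes [-0.013 -0.008  0.014] after roll [-0.013 -0.008  0.014] roll -0.019 tilt [ 0.0004 -0.0003]
```

```bash
python3 -m handwheel '{"deltas":[[-1,0,0,0.02,0],[-1,0,0,0,0]]}'; python3 -m handwheel '{"deltas":[[-1,0,0,0.02,0],[-1,0,0,0,0]]}' | grep -E "tcp|wrist"
```

```text
clock: 7.22
tcp_pos: [0.5074, -0.2015, 0.0896]
orientation: [0.0, 0.708, 0.706, 0.0]
wrist_force: [-1.1, 0.4, 2.2]
finger_gap: 0.0493
grip_force: 32.1
tcp_pos: [0.5074, -0.2015, 0.0896]
wrist_force: [-2.2, 1.9, 9.6]
```

```bash
python3 -m handwheel '{"deltas":[[1,0,0,0,0],[1,0,0,0,0],[1,0,0,0,0],[1,0,0,0,0],[1,0,0,-0.4,0],[1,0,0,-0.8,0],[1,0,0,-0.8,0],[1,0,0,-0.8,0],[1,-0.8,0.08,0,0],[1,-0.8,0.08,0,0],[1,-0.8,0.08,0,0],[1,-0.8,0.08,0,0],[1,-0.8,0.08,0,0],[1,-0.8,0.08,0,0],[1,-0.8,0.08,0,0],[1,-0.8,0.08,0,0],[1,-0.13,0,0,0],[1,0,0,0,0]]}'; python3 go.py .5325 -.4632 .085 90
python3 - <<'E'
from h import *
t=snap("top"); s=snap("side"); np.savez("top1.npz",**t); np.savez("side1.npz",**s)
cv2.imwrite("pics/b1.png",np.hstack([crop(t,240,160,180,100,2),crop(s,230,140,180,100,2)]))
E
```

```text
clock: 9.72
tcp_pos: [0.5317, -0.4627, 0.2007]
orientation: [-0.0, 0.708, 0.706, 0.0]
wrist_force: [0.2, 0.3, 0.1]
finger_gap: 0.0854
grip_force: 0.0
t 9.72 tcp [ 0.5317 -0.4627  0.2007] yaw 89.78 gap 0.0854 grip 0.0 F [0.2 0.3 0.1] q6 0.74
now axes [-0.014  0.019  2.894] after roll [-0.014  0.019  2.894] roll -0.022 tilt [0.0001 0.0002]
```

View pics/b1.png

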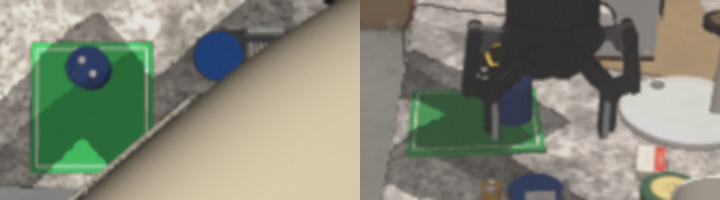

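The capacitor is standing upright on the mat, at (88,67) in the left crop. Next is the reel.

```bash
python3 -m handwheel '{"deltas":[[1,-0.01,0.02,0.4,0],[1,0,0,0.5,0],[1,0,0,0.5,0],[1,0,0,0.5,0],[1,0,0,0.5,0],[1,0,0,0.3,0],[1,0,0,0.15,0],[1,0,0,0,0],[-1,0,0,0,0],[-1,0,0,0,0],[-1,0,0,0,0],[-1,0,0,0,0],[-1,0,0,0,0],[-1,0,0,0,0],[-1,0,0,0,0]]}' 30
python3 go.py .427 -.247 .084 90
```

```text
clock: 11.7
tcp_pos: [0.5331, -0.4635, 0.0872]
orientation: [0.001, 0.708, 0.706, -0.0]
wrist_force: [-1.0, -0.4, 5.2]
finger_gap: 0.0367
grip_force: 31.0
t 11.7 tcp [ 0.5331 -0.4635  0.0872] yaw 89.81 gap 0.0367 grip 31.0 F [-1.  -0.4  5.2] q6 0.74
now axes [ 5.404 -2.67   0.072] after roll [ 5.412 -2.652  0.072] roll -0.019 tilt [ 0.001  -0.0011]
```

```bash
python3 -m handwheel '{"deltas":[[-1,0,0,-0.25,0],[-1,0,0,-0.5,0],[-1,0,0,-0.5,0],[-1,0,0,-0.5,0],[-1,0.4,-0.2,0,0],[-1,0.6,-0.3,0,0],[-1,0.6,-0.3,0,0],[-1,0.6,-0.3,0,0],[-1,0.6,-0.3,0,0],[-1,0.6,-0.3,0,0],[-1,0.6,-0.3,0,0],[-1,0.6,-0.3,0,0],[-1,0.5,-0.2,0,0],[-1,0.3,-0.1,0,0],[-1,0.1,0,0,0],[-1,0,0,0.4,0],[-1,0,0,0.5,0],[-1,0,0,0.4,0],[-1,0,0,0.3,0],[-1,0,0,0.1,0]]}' 
python3 go.py .427 -.247 .085 90
python3 - <<'E'
from h import *
s=snap("side");t=snap("top")
cv2.imwrite("pics/b2.png",np.hstack([crop(s,240,140,120,140,3),crop(t,320,140,100,140,3)]))
E
```

```text
clock: 14.2
tcp_pos: [0.4294, -0.2429, 0.0876]
orientation: [-0.0, 0.708, 0.706, -0.0]
wrist_force: [0.3, -0.3, -1.5]
finger_gap: 0.0368
grip_force: 30.4
t 14.2 tcp [ 0.4294 -0.2429  0.0876] yaw 89.8 gap 0.0368 grip 30.4 F [ 0.3 -0.3 -1.5] q6 0.9
now axes [-0.102 -0.061  0.064] after roll [-0.102 -0.061  0.064] roll -0.02 tilt [-0.0007  0.0004]
```

View pics/b2.png

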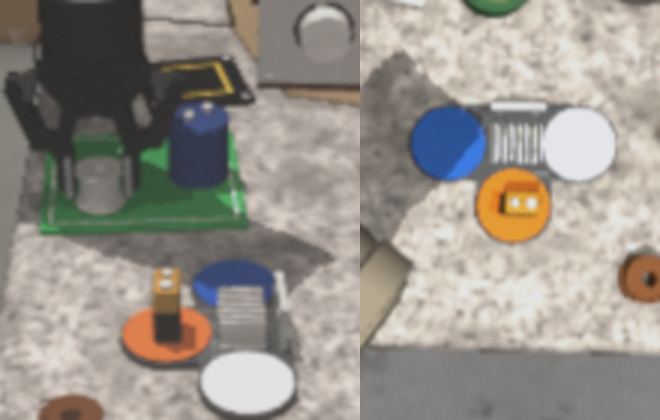

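The reel is upright in the gripper over the mat, at side crop (100,185). The discs are clear in both views and the battery is still standing. I'll set the reel down.

```bash
python3 - <<'E'
from h import *
np.savez("top2.npz",**snap("top")); np.savez("side2.npz",**snap("side"))
E
python3 -m handwheel '{"deltas":[[-1,-0.1,-0.05,0.03,0],[-1,0,0,0.02,0],[-1,0,0,0,0],[-1,0,0,0,0]]}' |grep -E "tcp|wrist"
python3 -m handwheel '{"deltas":[[-1,0,0,0.025,0],[-1,0,0,0,0],[-1,0,0,0,0]]}' |grep -E "tcp|wrist"
```

```text
tcp_pos: [0.4275, -0.2468, 0.0864]
wrist_force: [-0.3, -0.8, -1.9]
tcp_pos: [0.4275, -0.2468, 0.0853]
wrist_force: [0.6, 0.3, -1.5]
```

```bash
python3 -m handwheel '{"deltas":[[-1,0,0,0.02,0],[-1,0,0,0,0],[-1,0,0,0,0]]}' |grep -E "tcp|wrist"
python3 -m handwheel '{"deltas":[[-1,0,0,0.015,0],[-1,0,0,0,0],[-1,0,0,0,0]]}' |grep -E "tcp|wrist"
python3 - <<'E'
from h import *
# disc centres from masks, both views, plus heat sink and battery
for n in("top","side"):
    c=dict(np.load(n+"2.npz")); hsv=cv2.cvtColor(c["frame"],cv2.COLOR_RGB2HSV); C=cloud(c)
    x0,y0=proj(c,[.555,-.33,.0])[0] if n=="top" else (0,0)
    pred={"blue":(.5275,-.3575),"white":(.5315,-.4626),"orange":(.4793,-.4097)}
    for col,lo,hi in [("blue",(100,120,50),(125,255,255)),("white",(0,0,190),(180,28,255)),("orange",(4,140,100),(22,255,255))]:
        m=cv2.inRange(hsv,lo,hi); p=proj(c,[*pred[col],.008])[0]
        k=np.zeros_like(m); cv2.circle(k,tuple(int(v) for v in p.round()),19,255,-1); m&=k
        con=max(cv2.findContours(m,0,1)[0],key=cv2.contourArea)
        e=cv2.fitEllipse(cv2.convexHull(con)); h=cv2.convexHull(con)[:,0].astype(float)
        W=plane(c,h,.008)[:,:2]; (cx,cy),r=cv2.minEnclosingCircle((W*1000).astype(np.float32))
        print(n,col,"ell",np.round(e[0],1),np.round(e[1],1),"W",(plane(c,e[0],.008)[0]*1000).round(1),"mec",round(cx,1),round(cy,1),round(r,1),"z",round(float(np.median(C[m>0][:,2])*1000),1))
E
```

```text
tcp_pos: [0.4275, -0.2467, 0.0852]
wrist_force: [-1.3, 1.0, 5.8]
tcp_pos: [0.4274, -0.2467, 0.0851]
wrist_force: [-2.7, 2.7, 11.0]
top blue ell [349.  187.4] [23.8 24. ] W [ 527.6 -355.9    8. ] mec 527.5 -356.0 29.7 z 7.5
top white ell [395.1 186.1] [30.5 38.2] W [ 533.5 -467.8    8. ] mec 531.7 -463.2 45.9 z 6.5
top orange ell [370.7 207.9] [23.9 24.1] W [ 478.8 -409.3    8. ] mec 479.0 -409.3 29.5 z 8.1
side blue ell [313.7 233.6] [11.5 18.8] W [ 521.  -351.7    8. ] mec 524.0 -352.7 25.5 z 8.8
side white ell [322.1 267. ] [20.  30.3] W [ 531.8 -461.1    8. ] mec 531.8 -460.4 29.4 z 8.5
side orange ell [295.2 250.8] [17.7 28.7] W [ 481.1 -409.4    8. ] mec 481.3 -408.3 29.6 z 8.7
```

```bash
python3 -m handwheel '{"deltas":[[1,0,0,-0.02,0],[1,0,0,0,0],[1,0,0,0,0],[1,0,0,0,0],[1,0,0,-0.4,0],[1,0,0,-0.8,0],[1,0,0,-0.8,0],[1,0,0,-0.8,0],[1,-0.51,0.165,0,0],[1,-0.51,0.165,0,0],[1,-0.51,0.165,0,0],[1,-0.51,0.165,0,0],[1,-0.51,0.165,0,0],[1,-0.51,0.165,0,0],[1,-0.51,0.165,0,0],[1,-0.51,0.165,0,0]]}' |grep -E "tcp|wrist"
python3 -m handwheel '{"deltas":[[1,0,0,0,0.89],[1,0,0,0,0.89],[1,0,0,0,0.89],[1,0,0,0,0.89],[1,0,0,0,0.89],[1,0,0,0,0.89],[1,0,0,0,0.89],[1,0,0,0,0.89],[1,0,0,0,0.89],[1,0,0,0,0.89],[1,0,0,0,0]]}' |grep -E "tcp|wrist"
python3 go.py .480 -.4105 .088 1
cat > meas.py <<'E'
# objects on the mat: cap (robot x .5074), reel (robot x .4274)
from h import *
import sys
from scipy import ndimage
for n in("top","side"):
    c=snap(n); np.savez(n+"3.npz",**c); C=cloud(c)
    hsv=cv2.cvtColor(c["frame"],cv2.COLOR_RGB2HSV); notg=~((hsv[...,0]>45)&(hsv[...,0]<80)&(hsv[...,1]>90))
    for o,(x,y),lo,hi,zt in [("cap",(.507,-.202),.055,.0645,.0595),("reel",(.427,-.247),.028,.045,.037),("bat",(.427,-.157),.045,.058,.0495)]:
        m=(np.hypot(C[...,0]-x,C[...,1]-y)<.04)&(C[...,2]>lo)&(C[...,2]<hi)&notg
        if m.sum()<20: print(n,o,"not seen"); continue
        l,k=ndimage.label(m); m=l==1+np.argmax(ndimage.sum(m,l,range(1,k+1)))
        v,u=np.nonzero(m); P=C[m]; W=plane(c,np.c_[u,v],np.median(P[:,2]))[:,:2]*1000
        (cx,cy),r=cv2.minEnclosingCircle(W.astype(np.float32)); rr=cv2.minAreaRect(W.astype(np.float32))
        print(n,o,len(u),"z",round(float(np.median(P[:,2]))*1000,1),"mean",W.mean(0).round(1),"mec",round(cx,1),round(cy,1),round(r,1),"rect",np.round(rr[0],1),np.round(rr[1],1),round(rr[2],1))
E
python3 meas.py
```

```text
tcp_pos: [0.4798, -0.4108, 0.1963]
wrist_force: [-0.3, -0.5, -0.4]
tcp_pos: [0.4796, -0.4101, 0.1964]
wrist_force: [0.0, -0.3, -0.3]
t 19.4 tcp [ 0.4796 -0.4101  0.1964] yaw 0.9 gap 0.0853 grip 0.0 F [ 0.  -0.3 -0.3] q6 2.29
now axes [0.01  0.011 2.71 ] after roll [0.01  0.011 2.71 ] roll -0.01 tilt [-0.0003  0.0003]
top cap 342 z 60.7 mean [ 506.9 -201.4] mec 507.4 -201.4 25.0 rect [ 506.8 -201. ] [46.3 48.6] 1.4
top reel 193 z 35.6 mean [ 427.5 -247.2] mec 427.5 -247.2 19.4 rect [ 427.9 -247.1] [35.4 37.8] 1.4
top bat not seen
side cap 125 z 61.4 mean [ 514.4 -209. ] mec 510.5 -205.3 29.2 rect [ 515.3 -204.8] [55.8 31.1] 88.1
side reel 141 z 36.4 mean [ 428.1 -250.2] mec 429.4 -250.9 24.1 rect [ 427.  -250.8] [45.2 37.2] 88.1
side bat not seen
```

The top camera agrees with the robot to within 0.5 mm. Now the battery.

```bash
python3 -m handwheel '{"deltas":[[1,0.01,0.01,0.4,0],[1,0,0,0.5,0],[1,0,0,0.5,0],[1,0,0,0.5,0],[1,0,0,0.4,0],[1,0,0,0.3,0],[1,0,0,0.1,0],[1,0,0,0,0],[-1,0,0,0,0],[-1,0,0,0,0],[-1,0,0,0,0],[-1,0,0,0,0],[-1,0,0,0,0],[-1,0,0,0,0],[-1,0,0,0,0],[-1,0,0,0,0]]}' 25
python3 go.py .427 -.157 .087 90
```

```text
clock: 21.5
tcp_pos: [0.4803, -0.4108, 0.0892]
orientation: [0.0, 1.0, 0.007, 0.0]
wrist_force: [0.4, 1.2, 4.8]
finger_gap: 0.0268
grip_force: 25.5
t 21.5 tcp [ 0.4803 -0.4108  0.0892] yaw 0.81 gap 0.0268 grip 25.5 F [0.4 1.2 4.8] q6 2.29
now axes [-1.244 -6.362  0.049] after roll [ 6.344 -1.333  0.049] roll -8.919 tilt [ 0.0006 -0.0007]
```

```bash
python3 -m handwheel '{"deltas":[[-1,0,0,-0.25,0],[-1,0,0,-0.5,0],[-1,0,0,-0.5,0],[-1,0,0,-0.5,0],[-1,0,0,-0.25,0],[-1,0,0,0,-0.4],[-1,0,0,0,-0.8],[-1,0,0,0,-0.85],[-1,0,0,0,-0.85],[-1,0,0,0,-0.85],[-1,0,0,0,-0.85],[-1,0,0,0,-0.85],[-1,0,0,0,-0.85],[-1,0,0,0,-0.85],[-1,0,0,0,-0.85],[-1,0,0,0,-0.6],[-1,0,0,0,-0.32],[-1,0,0,0,0]]}' |grep -E "tcp|gap"
python3 -m handwheel '{"deltas":[[-1,0.3,-0.06,0,0],[-1,0.6,-0.13,0,0],[-1,0.6,-0.13,0,0],[-1,0.6,-0.13,0,0],[-1,0.6,-0.13,0,0],[-1,0.6,-0.13,0,0],[-1,0.6,-0.13,0,0],[-1,0.6,-0.13,0,0],[-1,0.6,-0.13,0,0],[-1,0.6,-0.13,0,0],[-1,0.4,-0.06,0,0],[-1,0.2,-0.04,0,0],[-1,0.04,0,0.3,0],[-1,0,0,0.5,0],[-1,0,0,0.5,0],[-1,0,0,0.4,0],[-1,0,0,0.2,0],[-1,0,0,0.05,0],[-1,0,0,0,0]]}' |grep -E "tcp|gap|wrist"
python3 go.py .427 -.157 .0872 90
```

```text
tcp_pos: [0.4799, -0.4103, 0.1682]
finger_gap: 0.0266
tcp_pos: [0.4271, -0.1573, 0.0908]
wrist_force: [0.0, -0.2, 0.1]
finger_gap: 0.0264
t 26.12 tcp [ 0.4271 -0.1573  0.0908] yaw 89.99 gap 0.0264 grip 25.1 F [ 0.  -0.2  0.1] q6 1.04
now axes [ 0.007 -0.003  0.091] after roll [ 0.007 -0.003  0.091] roll -0.001 tilt [ 0.0003 -0.0003]
```

```bash
python3 -m handwheel '{"deltas":[[-1,0,0,0.06,0],[-1,0,0,0.025,0],[-1,0,0,0,0],[-1,0,0,0,0]]}' |grep -E "tcp|wrist"
python3 -m handwheel '{"deltas":[[-1,0,0,0.02,0],[-1,0,0,0,0],[-1,0,0,0,0]]}' |grep -E "tcp|wrist"
```

```text
tcp_pos: [0.4269, -0.157, 0.0874]
wrist_force: [-0.0, -0.5, -0.5]
tcp_pos: [0.427, -0.157, 0.0871]
wrist_force: [-2.3, 0.7, 6.5]
```

```bash
python3 -m handwheel '{"deltas":[[1,0,0,-0.01,0],[1,0,0,0,0],[1,0,0,0,0],[1,0,0,0,0],[1,0,0,0,0],[1,0,0,-0.4,0],[1,0,0,-0.8,0],[1,0,0,-0.8,0],[1,0,0,-0.8,0],[1,-0.7,0.28,0,0],[1,-0.7,0.28,0,0],[1,-0.7,0.28,0,0],[1,-0.7,0.28,0,0],[1,-0.7,0.28,0,0],[1,-0.7,0.28,0,0],[1,-0.7,0.28,0,0],[1,-0.7,0.28,0,0],[1,-0.7,0.28,0,0]]}' |grep -E "tcp|wrist"
python3 meas.py
python3 -m handwheel '{"deltas":[[1,0,0,0,-0.9],[1,0,0,0,-0.9],[1,0,0,0,-0.9],[1,0,0,0,-0.9],[1,0,0,0,-0.9],[1,0,0,0,-0.9],[1,0,0,0,-0.9],[1,0,0,0,-0.9],[1,0,0,0,-0.9],[1,0,0,0,-0.95],[1,0,0,0,0]]}' |grep -E "tcp|wrist"
python3 go.py .529 -.4095 .077 180.9
python3 - <<'E'
from h import *
t=dict(np.load("top2.npz")); C=cloud(t)
m=(C[...,2]>.022)&(C[...,2]<.034)&(abs(C[...,0]-.529)<.025)&(abs(C[...,1]+.41)<.03)
m=cv2.morphologyEx(m.astype(np.uint8),cv2.MORPH_CLOSE,np.ones((3,3)));v,u=np.nonzero(m)
W=plane(t,np.c_[u,v],.029)[:,:2]*1000; print(cv2.minAreaRect(W.astype(np.float32)),W.mean(0))
# pad yellow square & white disc
hsv=cv2.cvtColor(t["frame"],cv2.COLOR_RGB2HSV); y=cv2.inRange(hsv,(22,100,100),(36,255,255)); y[:,:190]=0;y[:170]=0;y[220:]=0;y[:,240:]=0
k=max(cv2.findContours(y,0,2)[0],key=cv2.contourArea); Wp=plane(t,k[:,0],.006)[:,:2]*1000; print("pad",cv2.minAreaRect(Wp.astype(np.float32)))
g=cv2.cvtColor(t["frame"],cv2.COLOR_RGB2GRAY); d=cv2.inRange(g,0,60); d[:,:185]=0;d[:165]=0;d[225:]=0;d[:,243:]=0
k=max(cv2.findContours(d,0,2)[0],key=cv2.contourArea); Wp=plane(t,k[:,0],.006)[:,:2]*1000; print("black",cv2.minAreaRect(Wp.astype(np.float32)))
E
```

```text
tcp_pos: [0.5279, -0.4098, 0.1986]
wrist_force: [0.1, -0.0, -0.3]
top cap 343 z 60.4 mean [ 507.1 -201.4] mec 507.2 -201.2 24.9 rect [ 506.8 -201. ] [46.3 48.6] 1.4
top reel not seen
top bat 59 z 49.4 mean [ 429.7 -156.9] mec 427.1 -157.8 14.2 rect [ 427.1 -157.8] [23.3 16.4] 1.7
side cap 176 z 61.5 mean [ 508.9 -208. ] mec 507.9 -207.0 30.9 rect [ 509.2 -207.1] [60.7 43.2] 88.2
side reel 137 z 36.7 mean [ 428.2 -250.1] mec 428.8 -250.8 23.5 rect [ 427.1 -251.2] [45.1 37.1] 88.1
side bat 47 z 49.9 mean [ 427.4 -161.4] mec 427.1 -161.8 15.1 rect [ 426.8 -162.4] [21.5 25. ] 88.2
tcp_pos: [0.5275, -0.4083, 0.1987]
wrist_force: [0.6, 0.2, 0.1]
t 30.73 tcp [ 0.5275 -0.4083  0.1987] yaw -179.58 gap 0.0852 grip 0.0 F [0.6 0.2 0.1] q6 -0.79
now axes [-0.039 -0.033  3.043] after roll [-0.039 -0.033  3.043] roll -0.048 tilt [-0.0006  0.0006]
((534.0413818359375, -407.5566711425781), (40.436614990234375, 40.46241760253906), 0.9255566000938416) [ 529.79450922 -410.17929553]
pad ((506.257568359375, -24.96660614013672), (67.57371520996094, 66.9139633178711), 10.098066329956055)
black ((505.3079528808594, -26.804874420166016), (95.66510772705078, 96.39959716796875), 10.00345516204834)
```

All three are standing on the mat. Now the heat sink.

```bash
python3 -m handwheel '{"deltas":[[1,-0.035,-0.03,0.5,-0.03],[1,0,0,0.5,0],[1,0,0,0.5,0],[1,0,0,0.5,0],[1,0,0,0.45,0],[1,0,0,0.3,0],[1,0,0,0.12,0],[1,0,0,0.05,0],[1,0,0,0,0],[-1,0,0,0,0],[-1,0,0,0,0],[-1,0,0,0,0],[-1,0,0,0,0],[-1,0,0,0,0],[-1,0,0,0,0],[-1,0,0,0,0]]}' 30
python3 go.py .5063 -.0252 .083 190
```

```text
clock: 32.72
tcp_pos: [0.5293, -0.4103, 0.0825]
orientation: [0.0, -0.007, 1.0, -0.0]
wrist_force: [0.7, 0.6, 4.8]
finger_gap: 0.0395
grip_force: 32.0
t 32.73 tcp [ 0.5293 -0.4103  0.0825] yaw -179.19 gap 0.0395 grip 32.0 F [0.7 0.6 4.8] q6 -0.79
now axes [ 0.44   9.635 -0.018] after roll [-1.105  9.582 -0.018] roll -0.919 tilt [ 0.0006 -0.0006]
```

```bash
python3 -m handwheel '{"deltas":[[-1,0,0,-0.25,0],[-1,0,0,-0.5,0],[-1,0,0,-0.6,0],[-1,0,0,-0.6,0],[-1,0,0,-0.45,0],[-1,0,0,-0.1,0],[-1,0.03,0.4,0,0],[-1,0.03,0.7,0,0],[-1,0.04,0.8,0,0],[-1,0.04,0.8,0,0],[-1,0.04,0.8,0,0],[-1,0.04,0.8,0,0],[-1,0.04,0.8,0,0],[-1,0.04,0.8,0,0],[-1,0.04,0.8,0,0],[-1,0.04,0.8,0,0],[-1,0.04,0.8,0,0],[-1,0.02,0.7,0,0],[-1,0,0.44,0,0],[-1,0,0,0,0]]}' |grep -E "tcp|gap"
python3 -m handwheel '{"deltas":[[-1,0,0,0.2,-0.3],[-1,0,0,0.5,-0.42],[-1,0,0,0.5,-0.2],[-1,0,0,0.5,0],[-1,0,0,0.4,0],[-1,0,0,0.2,0],[-1,0,0,0.1,0],[-1,0,0,0,0],[-1,0,0,0,0]]}' |grep -E "tcp|gap|wrist"
python3 go.py .5063 -.0252 .083 190
```

```text
tcp_pos: [0.5055, -0.0316, 0.1815]
finger_gap: 0.0396
tcp_pos: [0.5067, -0.033, 0.0866]
wrist_force: [-0.2, -0.0, -0.1]
finger_gap: 0.0392
t 36.35 tcp [ 0.5067 -0.033   0.0866] yaw -169.99 gap 0.0392 grip 31.4 F [-0.2 -0.  -0.1] q6 -0.4
now axes [-0.025  0.193  0.091] after roll [-0.025  0.193  0.091] roll 0.001 tilt [ 0.0011 -0.0004]
```

```bash
python3 -m handwheel '{"deltas":[[-1,-0.02,0.1,0.03,0],[-1,0,0.095,0.02,0],[-1,0,0,0.02,0],[-1,0,0,0,0],[-1,0,0,0,0]]}' |grep -E "tcp|wrist"
python3 -m handwheel '{"deltas":[[-1,0,0,0.025,0],[-1,0,0,0,0],[-1,0,0,0,0]]}' |grep -E "tcp|wrist"
python3 go.py .5063 -.0250 .083 190
```

```text
tcp_pos: [0.5057, -0.025, 0.0833]
wrist_force: [-0.3, 0.1, -0.9]
tcp_pos: [0.5058, -0.0251, 0.0825]
wrist_force: [-1.6, -0.6, 3.9]
t 37.35 tcp [ 0.5058 -0.0251  0.0825] yaw -170.0 gap 0.0394 grip 31.9 F [-1.6 -0.6  3.9] q6 -0.38
now axes [-0.013  0.    -0.011] after roll [-0.013  0.    -0.011] roll 0.0 tilt [ 0.0004 -0.0002]
```

```bash
python3 -m handwheel '{"deltas":[[1,0,0,0,0],[1,0,0,0,0],[1,0,0,0,0],[1,0,0,0,0],[1,0,0,-0.4,0],[1,0,0,-0.8,0],[1,0,0,-0.9,0],[1,0,0,-0.9,0],[1,0,-0.8,0,0],[1,0,-0.8,0,0],[1,0,-0.8,0,0],[1,0,-0.8,0,0],[1,0,-0.8,0,0],[1,0,-0.8,0,0],[1,0,-0.8,0,0],[1,0,-0.8,0,0],[1,0,-0.8,0,0],[1,0,0,0,0]]}' |grep -E "tcp|wrist"
python3 meas.py
python3 - <<'E'
from h import *
t=dict(np.load("top3.npz"));C=cloud(t)
m=(C[...,2]>.02)&(C[...,2]<.036)&(np.hypot(C[...,0]-.506,C[...,1]+.025)<.035); v,u=np.nonzero(m)
W=plane(t,np.c_[u,v],.029)[:,:2]*1000; print(len(u),cv2.minAreaRect(W.astype(np.float32)),W.mean(0))
hsv=cv2.cvtColor(t["frame"],cv2.COLOR_RGB2HSV); y=cv2.inRange(hsv,(22,100,100),(36,255,255)); y[:,:190]=0;y[:170]=0;y[220:]=0;y[:,240:]=0
k=np.vstack(cv2.findContours(y,0,2)[0]); Wp=plane(t,k[:,0],.006)[:,:2]*1000; print("pad",cv2.minAreaRect(Wp.astype(np.float32)))
s=dict(np.load("side3.npz")); a=crop(t,180,165,70,58,6);b=crop(s,270,145,65,58,6); cv2.imwrite("pics/hs.png",np.hstack([a,b])[:, :800])
E
```

```text
tcp_pos: [0.5558, -0.3108, 0.2018]
wrist_force: [-0.5, 0.3, 0.8]
top cap not seen
top reel not seen
top bat not seen
side cap 193 z 61.4 mean [ 507.4 -207.8] mec 506.8 -206.8 30.6 rect [ 506.9 -207. ] [60.7 47.8] 88.2
side reel 141 z 36.5 mean [ 427.8 -250.4] mec 427.9 -250.8 23.5 rect [ 427.1 -251. ] [45.1 37.2] 88.1
side bat 49 z 49.9 mean [ 427.4 -161.9] mec 427.7 -162.4 16.0 rect [ 426.9 -162.4] [21.5 25.3] 88.2
0 ((0.0, 0.0), (0.0, 0.0), 0.0) [nan nan]
pad ((530.2158813476562, 1.2719669342041016), (16.550495147705078, 33.021629333496094), 43.259456634521484)<stdin>:4: RuntimeWarning: Mean of empty slice.
  ret = um.true_divide(
```

View pics/hs.png

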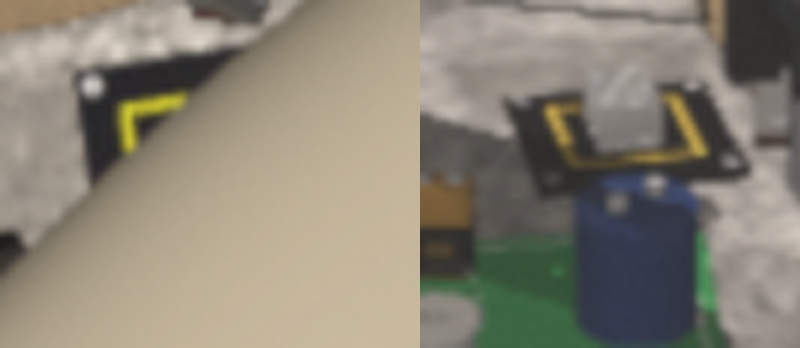

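```bash
python3 -m handwheel '{"deltas":[[1,0.3,-0.8,0,0],[1,0.3,-0.8,0,0],[1,0.3,-0.8,0,0],[1,0.3,-0.8,0,0],[1,0,0,0,1],[1,0,0,0,1],[1,0,0,0,1],[1,0,0,0,1],[1,0,0,0,1],[1,0,0,0,1],[1,0,0,0,1],[1,0,0,0,1],[1,0,0,0,1],[1,0,0,0,1],[1,0,0,0,0]]}' |grep -E "tcp|wrist"
python3 meas.py; python3 go.py .507 -.2014 .0895 90
cat > hs.py <<'E'
from h import *
t=dict(np.load("top3.npz"));C=cloud(t)
m=(C[...,2]>.02)&(C[...,2]<.036)&(np.hypot(C[...,0]-.506,C[...,1]+.025)<.035); v,u=np.nonzero(m)
W=plane(t,np.c_[u,v],.029)[:,:2]*1000; print(len(u),cv2.minAreaRect(W.astype(np.float32)),W.mean(0))
hsv=cv2.cvtColor(t["frame"],cv2.COLOR_RGB2HSV); y=cv2.inRange(hsv,(22,100,100),(36,255,255)); y[:,:190]=0;y[:170]=0;y[220:]=0;y[:,240:]=0
k=np.vstack(cv2.findContours(y,0,2)[0]); Wp=plane(t,k[:,0],.006)[:,:2]*1000; print("pad",cv2.minAreaRect(Wp.astype(np.float32)))
cv2.imwrite("pics/hs2.png",crop(t,180,165,70,58,6))
E
python3 hs.py
```

```text
tcp_pos: [0.5309, -0.4417, 0.2024]
wrist_force: [-0.6, 0.2, 0.1]
top cap 339 z 60.4 mean [ 507.2 -201.4] mec 507.5 -201.4 25.0 rect [ 506.8 -201. ] [46.3 48.6] 1.4
top reel not seen
top bat 84 z 49.3 mean [ 426.7 -158.2] mec 427.0 -157.9 14.2 rect [ 427.  -157.8] [23.3 16.4] 1.7
side cap 132 z 61.3 mean [ 512.9 -212.2] mec 507.2 -206.9 29.0 rect [ 511.8 -207. ] [50.6 38. ] 88.1
side reel 139 z 36.4 mean [ 428.1 -249.6] mec 428.8 -250.3 23.5 rect [ 427.1 -250.6] [36.8 45.6] 1.4
side bat 52 z 49.7 mean [ 427.6 -162.6] mec 428.1 -163.5 15.9 rect [ 426.8 -164.5] [26.7 25.3] 88.2
t 41.67 tcp [ 0.5308 -0.4421  0.2024] yaw 90.24 gap 0.0856 grip 0.0 F [ 0.2 -0.1  0.9] q6 0.76
now axes [ 6.019 -0.57   2.824] after roll [ 6.017 -0.595  2.824] roll 0.024 tilt [-0.0002  0.0002]
139 ((506.1541748046875, -27.16251564025879), (30.291038513183594, 39.123104095458984), 9.176514625549316) [505.88307472 -27.1215723 ]
pad ((506.256103515625, -24.96221923828125), (67.58328247070312, 66.91244506835938), 10.128658294677734)
```

View pics/hs2.png

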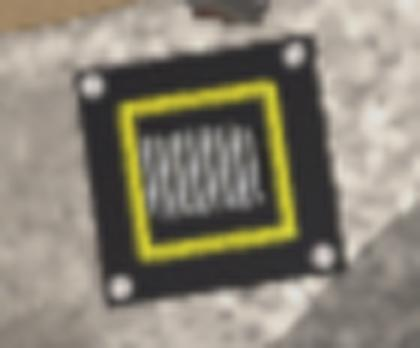

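The heat sink sits inside the yellow square. The square's centre is at about (208,170) in the crop, and the fins span x 143 to 262. I'll check the offset allowing for parallax.

Run:
```python
from h import *
t=dict(np.load("top3.npz")); g=cv2.cvtColor(t["frame"],cv2.COLOR_RGB2GRAY).astype(float)
T=lambda x,y:((x+.5)/6-.5+180,(y+.5)/6-.5+165)
for p,z in [((149,175),.03),((256,165),.03),((208,170),.006),((203,170),.03)]: print(p,(plane(t,T(*p),z)[0]*1000).round(1))
# predicted top-face and base corners for a heat sink centred on the square
a=np.radians(10); M=np.array([[np.cos(a),-np.sin(a)],[np.sin(a),np.cos(a)]])
for z in(.030,.006):
  for sx,sy in((15,20),(15,-20),(-15,-20),(-15,20)):
    p=np.r_[M@[sx,sy]/1000+[.5063,-.025],z]; u=proj(t,p)[0]; print(z,np.round(((u-[180,165])+.5)*6-.5,0))
C=cloud(t)
for r in (188,192,196): print(r,g[r,200:230].astype(int),(C[r,200:230,2]*1000).round().astype(int))
s=dict(np.load("side3.npz")); hs=cv2.cvtColor(s["frame"],cv2.COLOR_RGB2HSV)
y=cv2.inRange(hs,(15,90,100),(36,255,255)); y[:155]=0;y[176:]=0;y[:,:285]=0;y[:,:]*=1;y[:,330:]=0
k=np.vstack(cv2.findContours(y,0,1)[0]); W=plane(s,k[:,0],.006)[:,:2]*1000; print("pad side",cv2.minAreaRect(W.astype(np.float32)))
for sx,sy in((15,20),(15,-20),(-15,-20),(-15,20)):
  for z in(.006,.03):
    p=np.r_[M@[sx,sy]/1000+[.5063,-.025],z]; print("side",z,sx,sy,proj(s,p)[0].round(1))
```

```text
(149, 175) [502.6  -8.4  30. ]
(256, 165) [507.6 -51.2  30. ]
(208, 170) [506.6 -25.5   6. ]
(203, 170) [505.1 -30.   30. ]
0.03 [136. 137.]
0.03 [235. 122.]
0.03 [245. 196.]
0.03 [146. 211.]
0.006 [154. 142.]
0.006 [250. 127.]
0.006 [260. 200.]
0.006 [164. 214.]
188 [120 181 140  98 127 101 116  96 112 150 113 130 103 119 159 118 134 106
 120 158 111 115  73  47  85 149 176  94  51  47] [ 5  6  7  6 29 25 14 26 19 28 23  9 29 18 31 22 13 29 19 30 21 12  5  5
  5  7  6  7  4  4]
192 [ 83 146 176 116 126 109 123 159 119 136 111 122 159 117 133 103 115 148
 111 123 108 108 128  58  51 112 172 152  72  46] [ 7  8  6  4  8 26 18 31 23 10 27 21 29 26 12 27 18 31 21 13 25 19 10  5
  6  6  8  7  6  5]
196 [ 56 112 171 147 118 159 120 135 107 116 149 111 125 110 125 161 114 125
 116 126 166 114 115  70  45  78 140 180 115  58] [ 4  5  5  4  6 29 24 13 27 18 28 22 13 29 17 30 25 14 25 20 29 24  9  8
  6  5  8  6  9  6]
pad side ((479.55047607421875, -17.071474075317383), (51.90134811401367, 14.475244522094727), 89.38311004638672)
side 0.006 15 20 [306.7 163.5]
side 0.03 15 20 [306.7 155.9]
side 0.006 15 -20 [309.6 169.6]
side 0.03 15 -20 [309.6 161.8]
side 0.006 -15 -20 [299.1 170.6]
side 0.03 -15 -20 [299.  162.8]
side 0.006 -15 20 [296.4 164.5]
side 0.03 -15 20 [296.3 156.8]
```

The side view agrees that it is centred, within about 1 mm. Now return the capacitor.

```bash
python3 -m handwheel '{"deltas":[[1,0.4,-0.05,0,0.02],[1,0.8,-0.08,0,0],[1,0.8,-0.08,0,0],[1,0.8,-0.08,0,0],[1,0.8,-0.08,0,0],[1,0.8,-0.08,0,0],[1,0.8,-0.08,0,0],[1,0.6,-0.06,0,0],[1,0.22,0,0,0],[1,0,0,0,0],[1,0,0,0,0]]}' |grep -E "tcp"; python3 go.py .507 -.2014 .0897 90
```

```text
tcp_pos: [0.5082, -0.203, 0.2023]
t 43.05 tcp [ 0.5082 -0.203   0.2023] yaw 89.78 gap 0.0852 grip 0.0 F [ 0.  -0.7 -0.6] q6 1.05
now axes [ 0.042 -0.03   2.815] after roll [ 0.042 -0.03   2.815] roll -0.022 tilt [ 0.0004 -0.0007]
```

```bash
python3 -m handwheel '{"deltas":[[1,0.04,-0.03,0.4,0],[1,0,0,0.5,0],[1,0,0,0.5,0],[1,0,0,0.5,0],[1,0,0,0.45,0],[1,0,0,0.3,0],[1,0,0,0.12,0],[1,0,0,0.03,0],[1,0,0,0,0],[-1,0,0,0,0],[-1,0,0,0,0],[-1,0,0,0,0],[-1,0,0,0,0],[-1,0,0,0,0],[-1,0,0,0,0]]}' 30 |grep -E "tcp|gap|grip"; python3 go.py .5276 -.3559 .0915 90.9
```

```text
tcp_pos: [0.5069, -0.2006, 0.0909]
finger_gap: 0.049
grip_force: 31.3
t 44.92 tcp [ 0.5069 -0.2006  0.0909] yaw 89.81 gap 0.049 grip 31.3 F [-1.   0.9  6.5] q6 1.05
now axes [-3.88   0.529 -0.013] after roll [-3.889  0.456 -0.013] roll -0.109 tilt [ 0.0009 -0.0005]
```

```bash
python3 -m handwheel '{"deltas":[[-1,0,0,-0.25,0],[-1,0,0,-0.5,0],[-1,0,0,-0.5,0],[-1,0,0,-0.5,0],[-1,-0.3,0.05,0,0],[-1,-0.5,0.05,0,0],[-1,-0.6,0.1,0,0],[-1,-0.6,0.1,0,0],[-1,-0.6,0.1,0,0],[-1,-0.6,0.08,0,0],[-1,-0.46,0.05,0,0],[-1,-0.2,0,0,0],[-1,0,0,0.4,0],[-1,0,0,0.5,0],[-1,0,0,0.4,0],[-1,0,0,0.2,0],[-1,0,0,0.08,0],[-1,0,0,0,0],[-1,0,0,0,0]]}' |grep -E "wrist"; python3 go.py .5276 -.3551 .0929 90
```

```text
wrist_force: [-0.1, 0.1, -2.0]
t 47.3 tcp [ 0.5277 -0.3553  0.0979] yaw 89.81 gap 0.049 grip 31.8 F [-0.1  0.1 -2. ] q6 0.86
now axes [ 0.006 -0.003  0.124] after roll [ 0.006 -0.003  0.124] roll -0.019 tilt [ 0.0011 -0.001 ]
```

```bash
python3 -m handwheel '{"deltas":[[-1,0,0,0.08,0],[-1,0,0,0.035,0],[-1,0,0,0,0],[-1,0,0,0,0]]}' |grep -E "tcp|wrist";python3 -m handwheel '{"deltas":[[-1,0,0,0.02,0],[-1,0,0,0,0],[-1,0,0,0,0]]}' |grep -E "tcp|wrist"
```

```text
tcp_pos: [0.5273, -0.3551, 0.0929]
wrist_force: [-1.3, 1.5, 2.2]
tcp_pos: [0.5274, -0.3551, 0.0929]
wrist_force: [-2.6, 1.6, 6.9]
```

```bash
python3 -m handwheel '{"deltas":[[1,0,0,-0.01,0],[1,0,0,0,0],[1,0,0,0,0],[1,0,0,0,0],[1,0,0,-0.4,0],[1,0,0,-0.8,0],[1,0,0,-0.8,0],[1,0,0,-0.7,0],[1,0.4,-0.36,0,0],[1,0.6,-0.56,0,0],[1,0.6,-0.56,0,0],[1,0.6,-0.56,0,0],[1,0.4,-0.36,0,0],[1,0.1,-0.1,0,0],[1,0,0,0,0],[1,0,0,0,0]]}' |grep -E "tcp|wrist"; python3 go.py .4275 -.247 .0855 90
python3 - <<'E'
from h import *
t=snap("top");np.savez("top4.npz",**t);s=snap("side");np.savez("side4.npz",**s);C=cloud(t)
m=(np.hypot(C[...,0]-.5276,C[...,1]+.356)<.04)&(C[...,2]>.055)&(C[...,2]<.067); v,u=np.nonzero(m); W=plane(t,np.c_[u,v],.0625)[:,:2]*1000
print("cap",W.mean(0),cv2.minAreaRect(W.astype(np.float32)))
# white disc: brightness contour, local
p=proj(t,[.5296,-.4615,.008])[0]; print(p); x,y=int(p[0])-18,int(p[1])-18
g=t["frame"][y:y+36,x:x+36].min(2); 
cv2.imwrite("pics/wd.png",np.hstack([cv2.resize(g,None,fx=10,fy=10,interpolation=cv2.INTER_CUBIC), cv2.cvtColor(crop(s,280,205,36*2,36*2,5),cv2.COLOR_BGR2GRAY)]))
E
```

```text
tcp_pos: [0.4284, -0.2475, 0.2005]
wrist_force: [0.1, -1.1, 0.4]
t 50.17 tcp [ 0.4284 -0.2475  0.2005] yaw 89.79 gap 0.0854 grip 0.0 F [ 0.1 -1.1  0.4] q6 0.89
now axes [ 0.016 -0.027  2.875] after roll [ 0.016 -0.027  2.875] roll -0.021 tilt [ 0.001 -0.001]
cap [ 526.79650236 -355.29269045] ((526.97607421875, -355.56976318359375), (47.13676834106445, 48.949642181396484), 46.325931549072266)
[392.50714901 187.59762756]
```

View pics/wd.png

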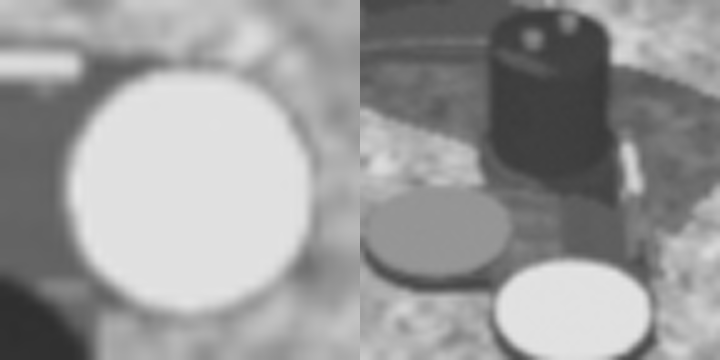

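The capacitor is upright on blue, within 1 mm of centre. The white disc's centre in the crop, (189,190), matches the predicted (0.5296, −0.4615). Now pick up the reel.

```bash
python3 -m handwheel '{"deltas":[[1,0.016,-0.027,0.4,0],[1,0,0,0.5,0],[1,0,0,0.5,0],[1,0,0,0.5,0],[1,0,0,0.5,0],[1,0,0,0.3,0],[1,0,0,0.14,0],[1,0,0,0.03,0],[1,0,0,0,0],[-1,0,0,0,0],[-1,0,0,0,0],[-1,0,0,0,0],[-1,0,0,0,0],[-1,0,0,0,0],[-1,0,0,0,0],[-1,0,0,0,0]]}' 30 |grep -E "gap|grip"; python3 go.py .5296 -.4615 .088 90
```

```text
finger_gap: 0.0371
grip_force: 30.4
t 52.27 tcp [ 0.4267 -0.2461  0.0858] yaw 89.81 gap 0.0371 grip 30.4 F [-1.1  0.7  5.3] q6 0.89
now axes [-5.376  2.589 -0.051] after roll [-5.384  2.571 -0.051] roll -0.019 tilt [ 0.0005 -0.0005]
```

```bash
python3 -m handwheel '{"deltas":[[-1,0,0,-0.3,0],[-1,0,0,-0.7,0],[-1,0,0,-0.7,0],[-1,0,0,-0.5,0],[-1,-0.3,0.15,0,0],[-1,-0.6,0.3,0,0],[-1,-0.7,0.33,0,0],[-1,-0.7,0.33,0,0],[-1,-0.7,0.33,0,0],[-1,-0.7,0.33,0,0],[-1,-0.7,0.33,0,0],[-1,-0.6,0.3,0,0],[-1,-0.3,0.15,0,0],[-1,-0.06,0.04,0,0],[-1,0,0,0.4,0],[-1,0,0,0.7,0],[-1,0,0,0.6,0],[-1,0,0,0.3,0],[-1,0,0,0.06,0],[-1,0,0,0,0]]}' |grep -E "wrist"; python3 go.py .5296 -.4606 .0878 90
```

```text
wrist_force: [0.5, 0.5, -1.8]
t 54.77 tcp [ 0.5297 -0.4609  0.0915] yaw 89.81 gap 0.0368 grip 30.8 F [ 0.5  0.5 -1.8] q6 0.74
now axes [ 0.009 -0.003  0.092] after roll [ 0.009 -0.003  0.092] roll -0.019 tilt [ 0.0007 -0.0008]
```

```bash
python3 -m handwheel '{"deltas":[[-1,0.01,0,0.06,0],[-1,0,0,0.03,0],[-1,0,0,0,0],[-1,0,0,0,0]]}' |grep -E "tcp|wrist";python3 -m handwheel '{"deltas":[[-1,0,0,0.02,0],[-1,0,0,0,0],[-1,0,0,0,0]]}' |grep -E "tcp|wrist"
```

```text
tcp_pos: [0.5297, -0.4607, 0.0879]
wrist_force: [0.1, 0.4, 0.9]
tcp_pos: [0.5297, -0.4606, 0.0879]
wrist_force: [-1.1, 0.7, 4.6]
```

```bash
python3 -m handwheel '{"deltas":[[1,0,0,-0.01,0],[1,0,0,0,0],[1,0,0,0,0],[1,0,0,0,0],[1,0,0,-0.4,0],[1,0,0,-0.8,0],[1,0,0,-0.8,0],[1,0,0,-0.8,0],[1,0.4,-0.13,0,0],[1,0.8,-0.27,0,0],[1,0.8,-0.27,0,0],[1,0.8,-0.27,0,0],[1,0.8,-0.27,0,0],[1,0.8,-0.27,0,0],[1,0.8,-0.27,0,0],[1,0.8,-0.27,0,0],[1,0.8,-0.27,0,0],[1,0.6,-0.2,0,0],[1,0.17,-0.08,0,0],[1,0,0,0,0]]}' |grep -E "wrist"; python3 go.py .427 -.1572 .0885 90
python3 - <<'E'
from h import *
t=snap("top");C=cloud(t)
for n,x,y,lo,hi in(("cap",.5276,-.356,.055,.067),("reel",.5296,-.4615,.03,.046)):
    m=(np.hypot(C[...,0]-x,C[...,1]-y)<.04)&(C[...,2]>lo)&(C[...,2]<hi); v,u=np.nonzero(m); W=plane(t,np.c_[u,v],np.median(C[m][:,2]))[:,:2]*1000
    print(n,W.mean(0),np.median(C[m][:,2]),cv2.minAreaRect(W.astype(np.float32)))
E
```

```text
wrist_force: [1.4, -0.4, -0.3]
t 58.15 tcp [ 0.4281 -0.1574  0.1994] yaw 89.83 gap 0.0855 grip 0.0 F [ 1.4 -0.4 -0.3] q6 1.05
now axes [ 0.009 -0.029  2.772] after roll [ 0.009 -0.029  2.772] roll -0.017 tilt [ 0.001 -0.001]
cap [ 526.88634112 -355.46716316] 0.06225786795538418 ((527.0010375976562, -355.59246826171875), (47.149391174316406, 48.953460693359375), 46.326045989990234)
reel [ 529.50639875 -461.73603597] 0.03748047894792206 ((529.794677734375, -461.8143310546875), (35.49713134765625, 37.664573669433594), 1.2971683740615845)
```

Reel and capacitor are both on target. Now the battery.

```bash
python3 -m handwheel '{"deltas":[[1,0,-0.029,0.4,0],[1,0,0,0.5,0],[1,0,0,0.5,0],[1,0,0,0.5,0],[1,0,0,0.45,0],[1,0,0,0.3,0],[1,0,0,0.12,0],[1,0,0,0,0],[1,0,0,0,0],[-1,0,0,0,0],[-1,0,0,0,0],[-1,0,0,0,0],[-1,0,0,0,0],[-1,0,0,0,0],[-1,0,0,0,0],[-1,0,0,0,0],[-1,0,0,0,0]]}' 25 |grep -E "gap|grip|wrist"; python3 go.py .4788 -.4093 .0905 0.9
```

```text
wrist_force: [-0.6, 1.1, 4.4]
finger_gap: 0.0263
grip_force: 26.9
t 60.33 tcp [ 0.4266 -0.1573  0.0883] yaw 89.81 gap 0.0263 grip 26.9 F [-0.6  1.1  4.4] q6 1.04
now axes [-6.296  1.325 -0.053] after roll [ 1.205  6.32  -0.053] roll 8.891 tilt [ 0.0004 -0.0002]
```

```bash
python3 -m handwheel '{"deltas":[[-1,0,0,-0.3,0],[-1,0,0,-0.7,0],[-1,0,0,-0.7,0],[-1,0,0,-0.5,0],[-1,-0.3,0.07,0,0],[-1,-0.6,0.13,0,0],[-1,-0.7,0.15,0,0],[-1,-0.7,0.15,0,0],[-1,-0.7,0.15,0,0],[-1,-0.7,0.15,0,0],[-1,-0.7,0.15,0,0],[-1,-0.7,0.15,0,0],[-1,-0.6,0.12,0,0],[-1,-0.4,0.08,0,0],[-1,-0.2,0.03,0,0],[-1,0,0,0,0.4],[-1,0,0,0,0.8],[-1,0,0,0,0.8],[-1,0,0,0,0.8],[-1,0,0,0,0.8]]}' |grep -E "gap|grip|wrist"; 
python3 -m handwheel '{"deltas":[[-1,0,0,0,0.8],[-1,0,0,0,0.8],[-1,0,0,0,0.8],[-1,0,0,0,0.8],[-1,0,0,0,0.8],[-1,0,0,0,0.8],[-1,0,0,0,0.49],[-1,0,0,0,0],[-1,0,0,0,0]]}' |grep -E "gap|grip|wrist"
python3 go.py .4788 -.4093 .0905 0.9
```

```text
wrist_force: [-0.1, -1.1, -0.1]
finger_gap: 0.0266
grip_force: 26.3
wrist_force: [0.1, -0.2, -0.0]
finger_gap: 0.0265
grip_force: 26.3
t 63.95 tcp [ 0.4788 -0.409   0.176 ] yaw 1.01 gap 0.0265 grip 26.3 F [ 0.1 -0.2 -0. ] q6 2.29
now axes [0.    0.007 2.138] after roll [0.    0.007 2.138] roll 0.011 tilt [-0.0002  0.0003]
```

```bash
python3 -m handwheel '{"deltas":[[-1,0,0,0.3,0],[-1,0,0,0.5,0],[-1,0,0,0.5,0],[-1,0,0,0.4,0],[-1,0,0,0.25,0],[-1,0,0,0.12,0],[-1,0,0,0.04,0],[-1,0,0,0,0],[-1,0,0,0,0]]}' |grep -E "tcp|wrist"; python3 -m handwheel '{"deltas":[[-1,0,0,0.02,0],[-1,0,0,0,0],[-1,0,0,0,0]]}' |grep -E "tcp|wrist"
```

```text
tcp_pos: [0.4792, -0.4097, 0.0924]
wrist_force: [0.5, -0.1, -1.2]
tcp_pos: [0.4789, -0.4094, 0.091]
wrist_force: [0.2, -0.1, -0.4]
```

```bash
python3 -m handwheel '{"deltas":[[-1,0,0,0.02,0],[-1,0,0,0,0],[-1,0,0,0,0]]}' |grep -E "tcp|wrist"; python3 -m handwheel '{"deltas":[[-1,0,0,0.012,0],[-1,0,0,0,0],[-1,0,0,0,0]]}' |grep -E "tcp|wrist"
```

```text
tcp_pos: [0.4789, -0.4095, 0.0904]
wrist_force: [-0.7, 0.9, 2.2]
tcp_pos: [0.4789, -0.4095, 0.0904]
wrist_force: [-2.2, 2.1, 5.3]
```

```bash
python3 -m handwheel '{"deltas":[[1,0,0,-0.01,0],[1,0,0,0,0],[1,0,0,0,0],[1,0,0,0,0],[1,0,0,-0.4,0],[1,0,0,-0.8,0],[1,0,0,-0.8,0],[1,0,0,-0.8,0],[1,0,0,-0.8,0],[1,-0.7,0.34,0,0],[1,-0.7,0.34,0,0],[1,-0.7,0.34,0,0],[1,-0.7,0.34,0,0],[1,-0.7,0.34,0,0],[1,-0.7,0.34,0,0],[1,-0.7,0.34,0,0],[1,-0.7,0.34,0,0],[1,-0.7,0.34,0,0],[1,0,0,0,0],[1,0,0,0,0]]}' |grep -E "tcp|gap|wrist|clock"
python3 - <<'E'
from h import *
t=snap("top");s=snap("side");C=cloud(t);np.savez("top3.npz",**t)
for n,x,y,lo,hi in(("cap",.5276,-.356,.055,.067),("reel",.5296,-.4615,.03,.046),("bat",.4788,-.4093,.044,.058)):
    m=(np.hypot(C[...,0]-x,C[...,1]-y)<.035)&(C[...,2]>lo)&(C[...,2]<hi); m&=~((n=="bat")&(C[...,0]>.498)); v,u=np.nonzero(m); W=plane(t,np.c_[u,v],np.median(C[m][:,2]))[:,:2]*1000
    print(n,W.mean(0),np.median(C[m][:,2]),cv2.minAreaRect(W.astype(np.float32)))
cv2.imwrite("pics/end.png",np.hstack([crop(t,190,160,230,100,2),crop(s,240,140,110,150,2)[:200]]))
E
python3 hs.py
```

```text
clock: 68.7
tcp_pos: [0.2291, -0.5357, 0.2348]
wrist_force: [0.4, 0.4, 0.9]
finger_gap: 0.0854
cap [ 526.89875815 -355.22329491] 0.06233330634954537 ((526.990966796875, -355.5831604003906), (47.145477294921875, 48.958709716796875), 46.32594299316406)
reel [ 529.56414314 -461.71093032] 0.03773083108941622 ((529.772216796875, -461.7660217285156), (35.487552642822266, 37.654327392578125), 1.2968955039978027)
bat [ 478.89433708 -410.3607634 ] 0.05128869931018987 ((478.5377197265625, -410.17626953125), (16.25028419494629, 25.551414489746094), 1.364726185798645)
138 ((506.36822509765625, -27.42476463317871), (30.4334716796875, 39.49055099487305), 10.178711891174316) [506.15033262 -27.04767007]
pad ((506.256103515625, -24.96221923828125), (67.58328247070312, 66.91244506835938), 10.128658294677734)
```

View pics/end.png

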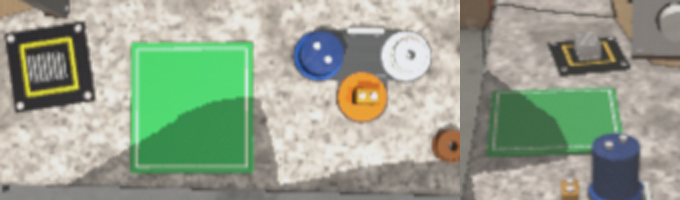

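The capacitor, reel and battery stand upright on their own discs at (320,53), (408,55) and (363,97), each within about 1 mm of centre. The heat sink sits in the yellow square at (48,68), and the arm is clear of everything.

```bash
python3 -c "
from workcell import hand_in
print(hand_in())"
```

```text
the job is handed in; nothing more can be done
None
```

The job is handed in at about 69 s: the heat sink is in the yellow square (within about 2 mm of its middle), and the capacitor, solder reel and battery are back upright on their own discs, each within about 1 mm of centre, with nothing knocked over.

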